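# Index the inclined head and load the ceramic box

## Task

Turn the inclined indexing head by its bar handle, click by click, until the rectangular nest has clicked home at the brass pointer, and let go of the handle. Only then set the rectangular clay box gently into that nest, open side up and resting flat on the nest's floor, and let go. Leave the cup, the dish and the brush where they are.

Things in the scene. Friction and masses are not known exactly. Their poses are not given: they have to be found in the camera images.
- head: fixed grey steel base of the indexing head, foot 240 x 200 mm; origin on the table straight below the centre of the turret's face, z up, front (-x) roughly towards the robot. The turret's axis leans 30 degrees from vertical towards the head's -x. A brass pointer stands on a steel bracket just outside the turret's rim at its lowest, front point
- turret: aluminium plate, 300 mm across, 10 mm thick, no end stop; origin at the centre of its upper face, 160 mm above the table, z = its axis (up, leaning to the robot). Five stations 72 degrees apart, 100 mm from the axis: rectangular nest at -x, then counter-clockwise from above a disc 68 mm across, three lugs, a cross, a disc 42 mm across (12 to 14 mm high). The nest starts 1 or 2 steps from home
- handle (a point): grip point of the black bar handle, on the turret's axis, 50 mm above the face; turret's axes. Bar 100 mm long (x, one end towards the nest), 18 mm thick (y), 34 to 62 mm above the face, on a neck 16 mm across, hub below 15 mm. Take it with the tool along the inclined axis; it cannot give sideways: squeezed off-centre it pushes back hard, a loose fork of about 21 mm turns it too
- nest (a point): centre of the floor of the rectangular nest, which is the face of the plate framed by four steel walls 5 mm thick and 12 mm high; inside 86 mm (radially, x) by 56 mm (y); its axes are those of the turret (z off the face)
- station (a point): fixed point on the head where nest lies when clicked home at the pointer. Five sprung detents 72 degrees apart, each with a station at the pointer: turning takes up to 0.35 N m, falling towards half way (36 degrees), then the spring pulls on; let go, it runs into the nearer detent (within 3 degrees of half way it may stick). The shorter way home is clockwise from above; either is allowed
- box: rectangular open-topped clay box, 80 mm long (x), 50 mm wide (y), 60 mm high, walls and bottom 5 mm thick, 0.17 to 0.29 kg; origin at the centre of its underside, z up through the open side; it starts upright on the table
- cup: round pale ceramic cup, 68 mm across, 75 mm high, upright, to be left alone; origin at the centre of its underside
- dish: round clay dish, 110 mm across, 35 mm high, to be left alone; origin at the centre of its underside
- brush: brush 170 mm long lying on the table, to be left alone; origin at its middle, underside

How it is judged:
By the outcome, as a careful person would: the job done as asked, in the order asked, and still so for the second after the job is handed in, with the robot touching nothing.
It also fails if it takes over 61 s, if anything falls off the work surface, if the arm or the gripper's body presses on something with over 40 N, if the wrist force passes 120 N, or if a joint passes its speed limit or range.

## Robot

A 6-joint arm with a two-finger parallel gripper is mounted at the origin on the work surface. World frame = base frame: x ahead of the robot, y to its left, z up, the work surface at z = 0. Lengths are in m, angles in rad, forces in N, time in s.
With the tool pointing down it reaches from about 0.3 to 0.875 m from the base axis. Payload 6.4 kg.
Tool frame: the origin (TCP) lies at the very end of the fingers, on their centre line; the grasp point (between the pads) lies 19 mm behind it; z points along the fingers, y is the line along which they close (so a half turn about z gives the same grasp; the last joint's range is limited). The gripper opens to 85 mm and grips with 20 to 120 N. Pads are 22 mm wide; open, the fingers measure 114 mm over their backs; the gripper's body (76 mm by 85 mm) begins 54 mm behind the grasp point. The pads swing forward as they close: fully open they stand 13 mm farther back than shut.
Start: joints at [-1.549, 0.181, 1.607, -0, 1.354, -0.206], TCP at [0.13, -0.56, 0.199] pointing down, gripper open.
Joint ranges: [-2.99, 2.99], [-0.89, 2.07], [0.3, 2.58], [-1.14, 4.28], [0, 2.63], [-3.12, 3.12]. Speed limits (rad/s): [2.57, 2.57, 3.01, 3.14, 3.14, 3.14].

## Interface

Orientations are given as a unit quaternion [w, x, y, z].
In Python, from bench import telemetry, camera, ctrl, spotter gives the robot as it stands.
- The arm moves only by the tool send_rows, never from a script. Its argument "series" is a list of rows, each a list of 3 entries, a list of its own where there are three numbers: the turn, a rotation vector about the world's x, y, z in degrees, then the shift along the world's x, y, z in mm, then the closure, from -1 (fully open) to 1 (shut), so that 0 is half open. In form: [[[rx, ry, rz], [dx, dy, dz], gripper], ...]. A call has 1 to 10 rows; each row is the pose to reach, as a shift and turn from the pose commanded when the call began; what a row does not reach only later rows make up. A row lasts 1/8 s, in which the tool goes at most 62.5 mm and 10.7 degrees, less where a joint would pass 70% of its speed; a pose out of reach is approached as far as the arm can. A call with a gripper value outside its range is refused whole. The fingers move at their own pace and stop on an object; the grip force is fixed at half the most. Time passes only in rows, so rows that repeat a pose let the fingers close. It gives the time, the measured TCP pose, the force, the opening and the grip force at its end, in the units of the state.
- telemetry.get_obs(): the state, without advancing time (a new reading comes with each control period).
- camera(name): name is "scene" or "top"; returns a dict with "pixels" (400x640x3 uint8, red, green, blue), "camera_matrix" (3x3 intrinsics, pixels), "xyz" and "orientation" of the camera in the world. Camera axes: x right, y up, looking along -z (the intrinsics and any distortion apply to the point x, -y, -z); pixel columns grow to the right and rows downward; lengths in m; the calibration is good to about 2 mm. A picture is of the moment at which its call begins. There is no depth.
- ctrl.hand_in(): hands the job in; it is judged then, once.
Trained networks look in the newest picture that a camera, given by its name, has taken for a name from the list of things; names that differ only in an ending like _2 or _b are one class to them, and where a whole thing is asked for, a point or a joint stands for the part that bears it (a point fixed in the world has none). Each returns a list of dicts, best first, with "conf" (0 to 1); they miss things now and then, are a little off and sometimes report something else, mostly with a low value. They report only what shows in the picture. A call takes as long as a camera call.
- spotter.boxes_of(thing, camera): "xyz" ([x, y, z] in m, in world coordinates, good to about 4 mm: the middle of the surface that is visible of it).
- spotter.landmark_of(thing, camera): "xyz" ([x, y, z] in m, in world coordinates, good to about 4 mm: a listed point, or the origin of a listed thing).
The state is a dict: "time_s": time; "q": joint angles; "dq": joint speeds; "joint_efforts": joint torques, N m; "eef_pos": TCP position; "eef_rot": TCP orientation; "wrist_force": force on the tool from outside, world axes, zero at the start; "torque": the same for the moment, N m; "opening": opening from 0.0 (shut) to 1.0 (fully open); "grasp_force": force on a finger pad.
Only numpy, scipy, OpenCV 4.12 (cv2) and the standard library are available. Lean on these libraries where they do the work, as an engineer would, in place of code of your own. Each camera call takes 0.05 s, during which the arm holds its last target. There are 200 camera calls.

## Working session

There is one attempt and no reset: what is moved stays moved. The work goes in short steps, Python scripts to look and compute and a tool call to move; the robot and the scene stay as the last step left them, time stands still between calls to the robot, and variables do not carry over. Pictures are saved under pics/ and viewed, at most 10 in all, crops included, and the job is handed in when it is done.

Besides the shell and the picture viewer there is one more tool, called after "Emit:" by a JSON object that holds its "op" and its "data". send_rows: Moves the arm, as the interface text tells. Its arguments: {"type":"object","properties":{"series":{"type":"array","items":{"type":"array"}}},"required":["series"]}

```bash
mkdir -p pics
cat > h.py <<'E'
import numpy as np, cv2
from bench import telemetry, camera, ctrl, spotter
from scipy.spatial.transform import Rotation as R
def shot(n,f=None):
    c=camera(n)
    if f: cv2.imwrite('pics/'+f,c['pixels'][:,:,::-1])
    return c
def Rq(q): return R.from_quat([q[1],q[2],q[3],q[0]])
def proj(c,P):
    p=Rq(c['orientation']).inv().apply(np.atleast_2d(P)-np.array(c['xyz']))
    p=p*[1,-1,-1]
    u=p@np.array(c['camera_matrix']).T
    return u[:,:2]/u[:,2:]
def ray(c,uv):
    d=np.linalg.inv(c['camera_matrix'])@np.array([uv[0],uv[1],1.])
    return np.array(c['xyz']),Rq(c['orientation']).apply(d*[1,-1,-1])
def tri(cs,uvs):
    A=np.zeros((3,3));b=np.zeros(3)
    for c,uv in zip(cs,uvs):
        o,d=ray(c,uv);d/=np.linalg.norm(d);M=np.eye(3)-np.outer(d,d);A+=M;b+=M@o
    return np.linalg.solve(A,b)
E
python3 - <<'E'
from h import *
np.set_printoptions(precision=4,suppress=True)
for n in('scene','top'):
    c=shot(n,n+'1.png'); print(n,c['xyz'],c['orientation'],c['camera_matrix'],c.keys())
    for t in('head','turret','handle','nest','station','box','cup','dish','brush'):
        print(t,[(np.round(d['xyz'],4),round(d['conf'],2)) for d in spotter.landmark_of(t,n)[:2]],[(np.round(d['xyz'],4),round(d['conf'],2)) for d in spotter.boxes_of(t,n)[:1]])
o=telemetry.get_obs();print(o)
E
```

```text
scene [1.1857 0.8429 1.2244] [0.312  0.1395 0.356  0.8697] [[513.211    0.     318.3001]
 [  0.     513.211  200.8498]
 [  0.       0.       1.    ]] dict_keys(['pixels', 'camera_matrix', 'xyz', 'orientation'])
head [(array([0.6578, 0.0791, 0.0011]), 0.75)] [(array([0.7082, 0.1128, 0.1337]), 0.86)]
turret [(array([0.6608, 0.08  , 0.1581]), 0.68), (array([ 0.645 , -0.0191,  0.1448]), 0.19)] [(array([0.6759, 0.1029, 0.179 ]), 0.64)]
handle [(array([0.6326, 0.0753, 0.2046]), 0.65)] [(array([0.6705, 0.0961, 0.1794]), 0.6)]
nest [(array([ 0.6433, -0.0135,  0.1432]), 0.73)] [(array([0.6736, 0.0988, 0.1819]), 0.66)]
station [(array([0.5712, 0.0711, 0.1113]), 0.8)] []
box [(array([ 0.4685, -0.2906,  0.0023]), 0.71)] [(array([ 0.4728, -0.2808,  0.0407]), 0.64)]
cup [(array([ 0.6318, -0.2916, -0.0011]), 0.76)] [(array([ 0.6338, -0.2804,  0.0507]), 0.77)]
dish [(array([0.3988, 0.4059, 0.0015]), 0.94)] [(array([0.3865, 0.3989, 0.0226]), 0.65)]
brush [(array([ 0.2641, -0.3481, -0.002 ]), 0.69), (array([0.635 , 0.0768, 0.2053]), 0.67)] [(array([ 0.2898, -0.3416,  0.0186]), 0.55)]
top [0.1173 0.016
[... 820 characters left out ...]
0.296 ,  0.0447]), 0.59)]
dish [(array([0.3988, 0.4046, 0.0001]), 0.95)] [(array([0.3986, 0.4099, 0.0153]), 0.65)]
brush [(array([ 0.2623, -0.3572,  0.0005]), 0.96)] [(array([ 0.2926, -0.3423,  0.0199]), 0.76)]
{'time_s': 1.9, 'q': array([-1.5493,  0.1808,  1.607 ,  0.    ,  1.3538, -0.2063]), 'dq': array([-0.0027, -0.0007,  0.0003, -0.0017,  0.0012,  0.0001]), 'joint_efforts': array([  0.0001, -44.4836, -35.1674,  -0.0003,   0.0008,   0.    ]), 'eef_pos': array([ 0.1299, -0.5602,  0.1991]), 'eef_rot': array([-0.    ,  0.9935,  0.1136,  0.    ]), 'wrist_force': array([ 1.4142, -0.7138, -0.9455]), 'torque': array([ 0.0011,  0.0471, -0.0132]), 'grasp_force': 0.0, 'opening': 1.0017112187577375}
```

View images.

View pics/scene1.png

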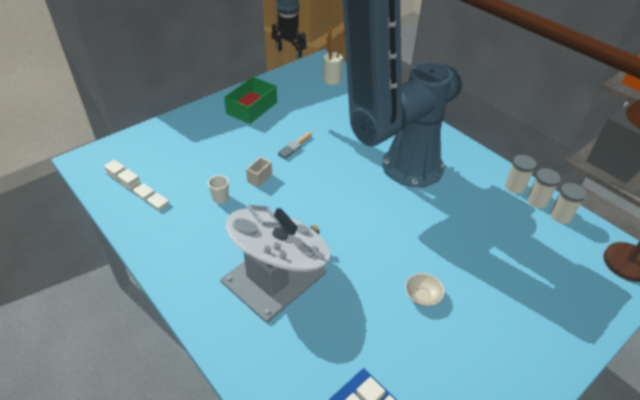

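View pics/top1.png

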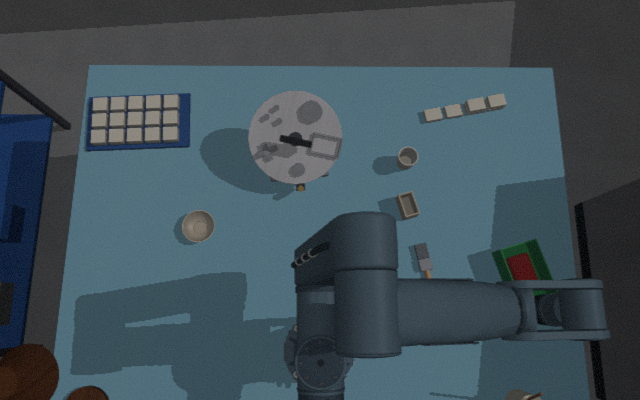

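Run:
```python
from h import *
a=cv2.imread('pics/top1.png');b=cv2.imread('pics/scene1.png')
def cr(im,x,y,w,h,s): return cv2.resize(im[y:y+h,x:x+w],None,fx=s,fy=s,interpolation=cv2.INTER_CUBIC)
p=np.hstack([cr(a,246,85,100,110,4),cr(b,220,200,100,110,4)])
q=np.hstack([cr(a,387,186,40,40,10)[:160*2],cr(b,240,152,40,40,10)[:320]])
q=np.hstack([cr(a,387,190,40,32,10),cr(b,240,156,40,32,10)])
z=cv2.convertScaleAbs(np.vstack([p,cv2.resize(q,(800,160*2))])[:760],alpha=1.3)
cv2.imwrite('pics/z1.png',z[:440]); cv2.imwrite('pics/z2.png',z[440:])
```

```text
(no output)
```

View pics/z1.png

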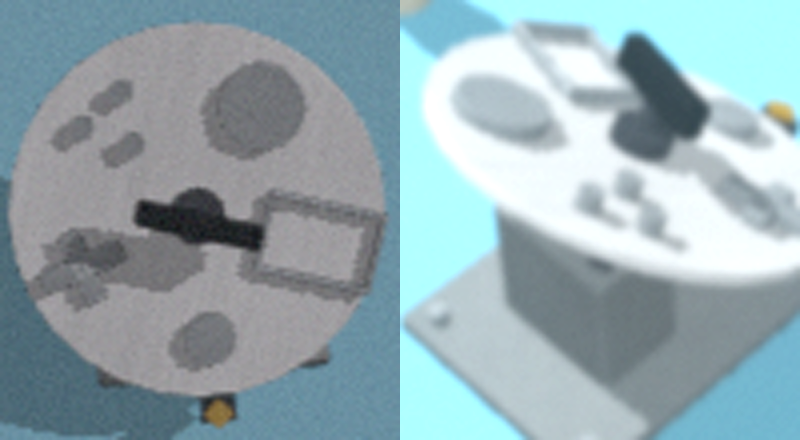

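View pics/z2.png

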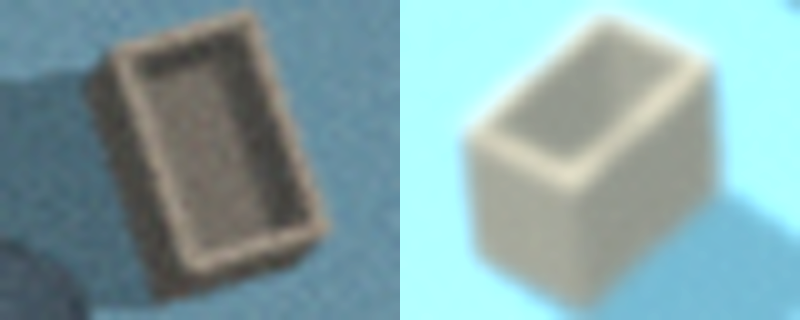

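```bash
cat >> h.py <<'E'
def head_T(x,y,yaw,th,z=.16):
    """turret frame: Rot, origin"""
    return R.from_euler('z',yaw)*R.from_euler('y',-30,degrees=True)*R.from_euler('z',th), np.array([x,y,z])
E
cat > fit1.py <<'E'
from h import *
from scipy.optimize import least_squares
np.set_printoptions(precision=4,suppress=True)
S=shot('scene');T=shot('top')
# box
bt=np.array([(112,50),(253,10),(328,230),(185,272)])/10+[387,190]-.45
bs=np.array([(200,12),(318,65),(175,185),(65,135)])/10+[240,156]-.45
L=np.array([(40,25),(40,-25),(-40,-25),(-40,25)])/1e3
def box(p):
    q=R.from_euler('z',p[2]).apply(np.c_[L,np.zeros(4)])+[p[0],p[1],p[3]]
    a=proj(T,q)-bt
    qs=proj(S,q)[:,None]-bs[None]
    b=np.concatenate([min(qs[i],key=lambda v:v@v) for i in range(4)])
    return np.concatenate([a.ravel(),b])
r=least_squares(box,[.4685,-.292,.2,.06]);print('box',r.x,np.degrees(r.x[2]));print(r.fun.reshape(-1,2))
o4=lambda p,ox,oy:np.array(p)/4+[ox,oy]-.4
nt=o4([(268,190),(385,212),(362,300),(242,278)],246,85)
br=o4([(138,201),(133,222),(265,227),(260,248)],246,85)
rl,rr,rt,rb=[v/4-.4 for v in(10,386,22,395)]
def head(p):
    Rt,o=head_T(*p)
    W=lambda a:Rt.apply(np.array(a)/1e3)+o
    n=W([(-52,33,12),(-148,33,12),(-148,-33,12),(-52,-33,12)])
    n=proj(T,n); n=np.concatenate([min(nt-v,key=lambda d:d@d) for v in n])
    b=proj(T,W([(50,-9,62),(50,9,62),(-50,-9,62),(-50,9,62)]))
    b=np.concatenate([min(br-v,key=lambda d:d@d) for v in b])
    a=np.linspace(0,6.2832,180);c=proj(T,W(np.c_[150*np.cos(a),150*np.sin(a),0*a]))-[246,85]
    rim=[c[:,0].min()-rl,c[:,0].max()-rr,c[:,1].min()-rt,c[:,1].max()-rb]
    Rh=R.from_euler('z',p[2]);st=o+ (Rh*R.from_euler('y',-30,degrees=True)).apply([-.1,0,0])
    lm=np.concatenate([o-[.6585,.0805,.161],W((0,0,50))-[.6318,.0788,.2054],W((-100,0,0))-[.6432,-.0155,.146],st-[.572,.073,.1118],[.3*(o[0]-.6566),.3*(o[1]-.078)]])/.003
    return np.concatenate([n,b,rim,lm*.35])
r=least_squares(head,[.658,.08,.06,1.26,.16]);print('head',r.x,np.degrees(r.x[2:4]));print(np.round(r.fun,2))
Rt,o=head_T(*r.x);print('handle',Rt.apply([0,0,.05])+o, 'axis',Rt.as_matrix()[:,2],'bar x',Rt.as_matrix()[:,0])
E
python3 fit1.py
```

```text
box [ 0.4703 -0.2933  0.2918  0.06  ] 16.720934110862235
[[-0.3082 -0.2667]
 [-0.0934 -0.3964]
 [ 0.3434  0.3044]
 [ 0.188   0.3226]
 [ 0.0703  0.5762]
 [-0.5438 -0.031 ]
 [ 0.4653 -0.23  ]
 [ 0.12   -0.2063]]
head [0.6593 0.0818 0.1646 1.1892 0.1616] [ 9.4319 68.1373]
[-1.85  1.91 -0.76  0.75 -0.26 -1.41 -0.33  0.    0.26  0.25  0.32 -0.22
  0.18 -0.69  0.33 -1.08 -1.28 -0.96 -0.47  0.13  0.1   0.15  0.07  0.33
 -0.13 -0.06 -0.06  0.05 -0.35  0.22 -0.63 -0.02  0.1   0.13]
handle [0.6347 0.0777 0.2049] axis [-0.4932 -0.0819  0.866 ] bar x [0.166  0.9684 0.1862]
```

```bash
cat >> fit1.py <<'E'
print('--- constrained')
def h2(p):
    x,y,yaw,h=p
    f=head([x,y,yaw,np.radians(72),.16])
    f[:8]*=.4
    Rh=R.from_euler('z',yaw); C=lambda a:Rh.apply([a[0]/1e3,a[1]/1e3,h])+[x,y,0]
    a=proj(T,[C((-120,100)),C((-120,-100))])-o4([(99,389),(331,366)],246,85)
    b=proj(S,[C((120,-100)),C((120,100)),C((-120,100))])-np.array([(221.2,281),(268,318),(325,270)])
    return np.concatenate([f,a.ravel(),.6*b.ravel()])
r=least_squares(h2,[.658,.08,.06,.01],loss='soft_l1');print('head',r.x,np.degrees(r.x[2]));print(np.round(h2(r.x),2))
Rt,o=head_T(r.x[0],r.x[1],r.x[2],np.radians(72));print('handle',Rt.apply([0,0,.05])+o, 'axis',Rt.as_matrix()[:,2],'bar x',Rt.as_matrix()[:,0])
np.save('head.npy',r.x)
E
python3 fit1.py | sed -n '/---/,$p'
```

```text
--- constrained
head [0.6631 0.0791 0.0856 0.0012] 4.906681207899305
[-1.03  1.1  -0.63  0.54 -0.46 -0.33 -0.44  0.32  0.09  1.26  0.16  0.81
  0.04  0.09  0.2  -0.29 -0.18  0.07 -1.35 -0.92  0.54 -0.17 -0.12  0.75
 -0.22 -0.24  0.16 -0.29 -0.17  0.57 -0.15 -0.21  0.23  0.04  0.09  6.24
 -0.05  7.53  2.86 -3.35  1.83  0.01  4.2  -0.47]
handle [0.6382 0.0769 0.2033] axis [-0.4982 -0.0428  0.866 ] bar x [0.1853 0.9705 0.1545]
```

```bash
sed -i "s/x,y,yaw,h=p/x,y,yaw,h,fx=p/; s/C=lambda a:Rh.apply(\[a\[0\]/C=lambda a:Rh.apply([fx+a[0]/; s/\[.658,.08,.06,.01\],loss/[.658,.08,.06,.01,.02],loss/" fit1.py
python3 fit1.py | sed -n '/---/,$p'
```

```text
--- constrained
head [0.6603 0.0799 0.117  0.0122 0.0238] 6.701892833895787
[-1.1   0.92 -0.76  0.7  -0.37 -0.11 -0.28  0.2   0.24 -0.06  0.15 -0.54
 -0.01 -0.28 -0.01 -0.7  -0.54 -0.26 -0.5  -0.06  0.21 -0.07 -0.12  0.42
 -0.21 -0.24  0.18 -0.25 -0.17  0.26 -0.37 -0.21  0.13  0.07  0.09  0.36
 -0.02 -0.1  -0.66 -1.23 -0.46  1.84  1.46 -0.04]
handle [0.6354 0.077  0.2033] axis [-0.4966 -0.0584  0.866 ] bar x [0.1548 0.9758 0.1545]
```

```bash
cat >> h.py <<'E'
np.set_printoptions(precision=4,suppress=True)
def goal(pos,Rt,o=None,tag=''):
    o=o or telemetry.get_obs()
    rv=(Rt*Rq(o['eef_rot']).inv()).as_rotvec(degrees=True)
    print(tag,'turn',np.round(rv,1),'%.0f'%np.linalg.norm(rv),'shift',np.round((np.array(pos)-o['eef_pos'])*1e3,1))
def headpose(th):
    p=np.load('head.npy');return head_T(p[0],p[1],p[2],np.radians(th))
FL=R.from_matrix(np.diag([1,-1,-1]))
E
python3 - <<'E'
from h import *
Rt,o=headpose(72)
for h in(.15,.06,.033): goal(Rt.apply([0,0,h])+o,Rt*FL,tag=h)
print(telemetry.get_obs()['time_s'])
E
```

```text
0.15 turn [-13.9 -28.4  64.1] 71 shift [455.9 631.3  90.8]
0.06 turn [-13.9 -28.4  64.1] 71 shift [500.6 636.6  12.9]
0.033 turn [-13.9 -28.4  64.1] 71 shift [514.  638.1 -10.5]
2.2
```

Emit:
{"op": "send_rows", "data": {"series": [[[0,0,0],[0,0,60],-1],[[-13.9,-28.4,64.1],[456,631,120],-0.5],[[-13.9,-28.4,64.1],[456,631,120],0.3],[[-13.9,-28.4,64.1],[456,631,91],0.3],[[-13.9,-28.4,64.1],[456,631,91],0.3],[[-13.9,-28.4,64.1],[456,631,91],0.3],[[-13.9,-28.4,64.1],[456,631,91],0.3],[[-13.9,-28.4,64.1],[456,631,91],0.3],[[-13.9,-28.4,64.1],[456,631,91],0.3],[[-13.9,-28.4,64.1],[456,631,91],0.3]]}}

```text
time_s: 3.45
eef_pos: [0.4598, -0.1037, 0.2838]
eef_rot: [0.141, 0.747, 0.612, 0.218]
wrist_force: [1.0, -0.9, -0.0]
opening: 0.347
grasp_force: 0.0
```

Emit:
{"op": "send_rows", "data": {"series": [[[0,0,0],[0,0,0],0.3],[[0,0,0],[0,0,0],0.3]]}}

```text
time_s: 3.7
eef_pos: [0.4589, -0.1042, 0.283]
eef_rot: [0.139, 0.746, 0.614, 0.218]
wrist_force: [-0.2, -1.0, 0.1]
opening: 0.355
grasp_force: 0.0
```

Run:
```python
from h import *
Rt,o=headpose(72)
for h in(.15,.06,.033): goal(Rt.apply([0,0,h])+o,Rt*FL,tag=h)
x=telemetry.get_obs();print({k:x[k] for k in('time_s','q','eef_pos','wrist_force','torque','opening')})
```

```text
0.15 turn [ 0.  -0.1 -0.2] 0 shift [126.9 175.4   6.9]
0.06 turn [ 0.  -0.1 -0.2] 0 shift [171.6 180.6 -71. ]
0.033 turn [ 0.  -0.1 -0.2] 0 shift [185.  182.2 -94.4]
{'time_s': 3.7, 'q': array([-0.8016, -0.5344,  2.1398,  0.4345,  1.2327, -0.6899]), 'eef_pos': array([ 0.4589, -0.1042,  0.283 ]), 'wrist_force': array([-0.2466, -1.0414,  0.0645]), 'torque': array([-0.0351,  0.275 ,  0.0039]), 'opening': 0.35540800389016836}
```

Emit:
{"op": "send_rows", "data": {"series": [[[0,0,0],[50,70,5],0.3],[[0,0,0],[127,175,7],0.3],[[0,0,0],[127,175,7],0.3],[[0,0,0],[127,175,7],0.3],[[0,0,0],[127,175,7],0.3],[[0,0,0],[164,180,-58],0.3],[[0,0,0],[164,180,-58],0.3],[[0,0,0],[164,180,-58],0.3],[[0,0,0],[164,180,-58],0.3]]}}

```text
time_s: 4.82
eef_pos: [0.6237, 0.0737, 0.2273]
eef_rot: [0.14, 0.747, 0.612, 0.218]
wrist_force: [-0.7, -0.2, -0.4]
opening: 0.353
grasp_force: 0.0
```

Run:
```python
from h import *
Rt,o=headpose(72)
for h in(.075,.033): goal(Rt.apply([0,0,h])+o,Rt*FL,tag=h)
a=shot('top');b=shot('scene')
def cr(im,x,y,w,h,s): return cv2.resize(im[y:y+h,x:x+w,::-1],None,fx=s,fy=s,interpolation=cv2.INTER_CUBIC)
z=np.hstack([cr(a['pixels'],246,85,100,110,4),cr(b['pixels'],230,170,100,110,4)])
tcp=telemetry.get_obs()['eef_pos'];print(proj(a,tcp),proj(b,tcp))
cv2.imwrite('pics/z3.png',z)
```

```text
0.075 turn [0.  0.1 0.1] 0 shift [-0.6  1.8 -2.4]
0.033 turn [0.  0.1 0.1] 0 shift [ 20.2   4.2 -38.7]
[[295.715  141.3975]] [[287.3716 212.4092]]
```

View pics/z3.png

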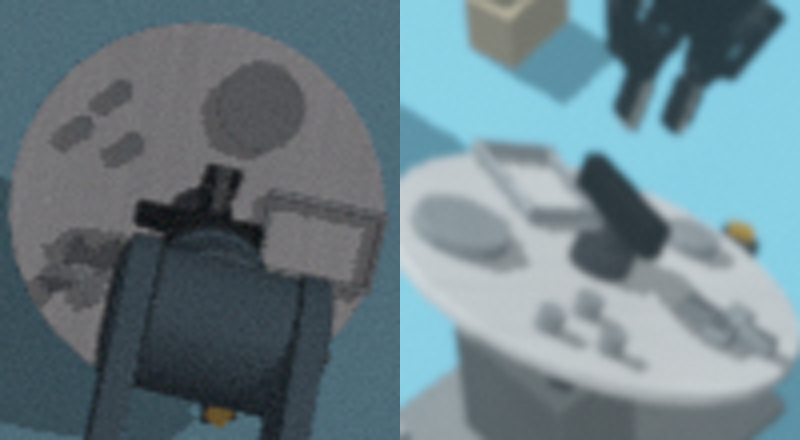

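Run:
```python
from h import *
o=telemetry.get_obs();Rt=Rq(o['eef_rot']);print(Rt.as_matrix(),o['time_s'])
out=[]
for n,(x,y) in(('top',(246,85)),('scene',(230,150))):
    c=camera(n);im=c['pixels'][y:y+120,x:x+100,::-1];im=cv2.resize(im,None,fx=4,fy=4,interpolation=cv2.INTER_CUBIC)
    def L(a,b,col):
        p=(proj(c,Rt.apply(np.array([a,b])/1e3)+o['eef_pos'])-[x,y]+.4)*4
        cv2.line(im,*[tuple(int(v) for v in q) for q in p],col,1)
    for s in(1,-1):
        L((0,15*s,0),(0,15*s,-73),(0,0,255)); L((-11,15*s,0),(11,15*s,0),(0,255,0))
    L((0,-42,-73),(0,42,-73),(255,0,255));L((-38,0,-73),(38,0,-73),(255,0,255))
    out.append(im)
cv2.imwrite('pics/z4.png',np.hstack(out))
```

```text
[[ 0.1548  0.8528  0.4988]
 [ 0.9758 -0.211   0.0578]
 [ 0.1546  0.4777 -0.8648]] 4.925
```

View pics/z4.png

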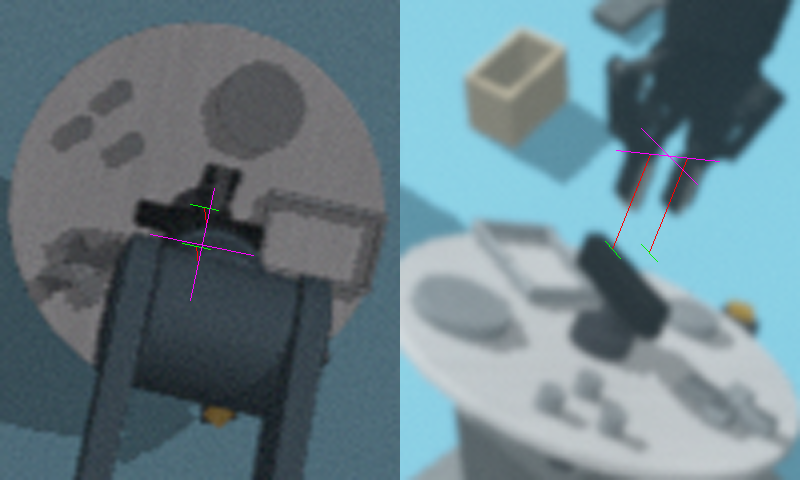

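Run:
```python
from h import *
c=camera('scene');t=np.array([.1299,-.5602,.1991])
Rt=Rq([0,.9935,.1136,0])
for z in(0,-13,-30,-45): print(z,proj(c,Rt.apply(np.array([[0,-50,z],[0,0,z],[0,50,z]])/1e3)+t).round(1).tolist())
im=cv2.imread('pics/scene1.png').astype(int).sum(2)
print(im[20:64:2,268:312:2])
```

```text
0 [[299.1, 69.7], [288.9, 65.4], [278.9, 61.2]]
-13 [[299.1, 66.7], [288.8, 62.3], [278.7, 58.1]]
-30 [[299.1, 62.6], [288.7, 58.3], [278.6, 54.1]]
-45 [[299.0, 59.0], [288.6, 54.7], [278.5, 50.5]]
[[247 254 250 245 233 133  94  91 100  95  89  91  92  98  91 162 246 256
  254 255 251 246]
 [249 251 245 237 212 123  94  95  94  95  97  95  92  94  88 167 250 254
  254 252 254 242]
 [249 245 200 177 189 131  94  90  95  99 100  97  90  93  91 166 247 255
  252 254 253 240]
 [269 249 157 108 154 135  95  97  90  93  95  95  94  91  99 180 254 254
  259 258 255 246]
 [293 274 157 115 150 126  91  87  92  96  97  93  90  99 109 211 251 258
  254 250 252 243]
 [293 283 157 103 119 131 109  96  98  94  98  92  94  97 109 206 252 258
  256 259 253 246]
 [270 255 145  93 103 177 153 100 101 100  94  96  95 107 127 188 231 217
  216 250 255 242]
 [263 231 136 100 112 187 137 100  93  94 100  97 103 106 129 154 158 163
  156 238 256 244]
 [261 234 136 103 115 114 101  94  94 105  99  99  97  99 106 125 105 123
  147 234 256 249]
 [258 245 172 122 100  98 113 141 118 102  96 100 102 109 116 114
[... 444 characters left out ...]
7 254 253 237 146 109 107 118
  156 225 259 269]
 [260 262 260 256 255 183 152 222 254 260 259 260 255 252 201 132 111 175
  242 260 264 266]
 [262 262 260 253 250 229 235 251 258 259 260 249 255 259 249 168 117 216
  261 262 269 272]
 [261 262 259 262 250 246 249 252 261 265 262 260 255 254 245 182 122 218
  261 269 291 328]
 [265 265 261 258 256 253 253 256 262 265 262 259 259 251 240 194 145 243
  301 342 349 369]
 [265 272 261 258 256 253 253 259 260 265 266 260 256 262 253 254 291 341
  361 370 371 366]
 [258 265 262 258 255 249 253 256 262 267 262 267 265 303 340 348 362 371
  373 370 370 368]
 [265 269 264 258 259 254 253 257 263 267 284 333 340 361 374 371 372 372
  371 372 371 367]]
```

Run:
```python
from h import *
o=telemetry.get_obs();Rt=Rq(o['eef_rot']);c=camera('scene')
P=lambda d:[((proj(c,Rt.apply(np.array([0,s*y,0])/1e3)+o['eef_pos']+d)-[230,150]+.4)*4+[400,0]).round(0).tolist() for s in(1,-1) for y in (15,22)]
for d in([0,0,0],[0,0,.03],[0,0,.035],Rt.apply([0,0,-.03]),Rt.apply([0,0,-.035])): print(P(np.array(d)))
b=cv2.imread('pics/z4.png')[150:230:4,600:720:4].astype(int).sum(2);print(b)
```

```text
[[[614.0, 251.0]], [[605.0, 251.0]], [[650.0, 254.0]], [[659.0, 255.0]]]
[[[613.0, 220.0]], [[604.0, 219.0]], [[650.0, 223.0]], [[658.0, 224.0]]]
[[[612.0, 214.0]], [[603.0, 214.0]], [[650.0, 218.0]], [[658.0, 218.0]]]
[[[629.0, 212.0]], [[620.0, 212.0]], [[666.0, 216.0]], [[674.0, 216.0]]]
[[[632.0, 206.0]], [[623.0, 205.0]], [[668.0, 209.0]], [[677.0, 210.0]]]
[[484 526 550 562 510 510 394 252 179 166 165 166 166 170 224 336 464 543
  557 534 476 360 240 193 188 180 174 167 169 167]
 [526 558 570 574 569 526 407 257 176 164 167 170 175 510 510 406 512 559
  542 471 384 287 213 186 181 176 167 168 178 189]
 [557 572 576 574 563 510 384 238 171 163 171 184 255 249 350 471 542 558
  516 400 281 218 510 510 182 179 173 187 234 285]
 [572 575 573 572 551 476 340 216 166 166 186 222 252 307 404 510 561 547
  476 340 222 181 179 185 188 186 196 251 342 421]
 [574 572 574 564 525 426 288 200 170 173 209 267 308 359 452 531 559 522
  419 284 198 255 179 198 224 223 263 356 456 522]
 [573 574 571 560 497 370 239 183 174 187 234 255 343 400 482 545 549 483
  353 236 187 174 184 218 261 283 34
[... 1065 characters left out ...]
565 574 559 506 406 255
  215 225 298 378 439 498 551 571 571 573 573 568]
 [575 574 575 573 570 564 540 255 473 471 510 552 573 573 569 550 493 400
  312 303 374 458 509 546 566 572 576 574 574 574]
 [576 574 575 575 575 573 567 555 539 534 548 568 574 574 572 570 255 495
  436 416 458 520 555 571 574 574 574 574 576 575]
 [575 574 574 573 572 575 255 568 567 569 571 573 575 578 578 575 569 549
  525 517 533 553 568 575 575 574 575 573 573 573]
 [569 572 575 574 574 574 571 575 576 572 575 575 574 577 574 572 573 568
  566 562 566 568 571 573 573 575 572 570 571 573]
 [550 560 570 573 574 573 573 576 574 572 574 572 573 576 573 255 574 574
  573 572 572 573 571 571 574 573 571 569 571 573]]
```

Emit:
{"op": "send_rows", "data": {"series": [[[0,0,0],[7,2.5,-14],0.3],[[0,0,0],[14,3.5,-27],0.3],[[0,0,0],[20,4,-39],0.3],[[0,0,0],[20,4,-39],0.3]]}}

```text
time_s: 5.62
eef_pos: [0.6423, 0.0795, 0.1835]
eef_rot: [0.138, 0.747, 0.613, 0.216]
wrist_force: [0.6, 0.1, -0.6]
opening: 0.345
grasp_force: 0.0
```

Emit:
{"op": "send_rows", "data": {"series": [[[0,0,0],[0,0,0],0.4],[[0,0,0],[0,0,0],0.48],[[0,0,0],[0,0,0],0.48]]}}

```text
time_s: 6.0
eef_pos: [0.6432, 0.0792, 0.1867]
eef_rot: [0.14, 0.747, 0.613, 0.218]
wrist_force: [-1.2, 0.4, 0.4]
opening: 0.256
grasp_force: 0.0
```

Run:
```python
from h import *
Rt,o=headpose(72)
for h in(.033,.013): goal(Rt.apply([0,0,h])+o,Rt*FL,tag=h)
x=telemetry.get_obs();print(x['time_s'],x['opening'],x['grasp_force'],'F tool',Rq(x['eef_rot']).inv().apply(x['wrist_force']),x['torque'])
shot('top','top2.png');b=shot('scene')
p,s=b['pixels'][160:260,230:330,::-1],6
cv2.imwrite('pics/z5.png',cv2.resize(p,None,fx=s,fy=s,interpolation=cv2.INTER_CUBIC))
```

```text
0.033 turn [-0.  0. -0.] 0 shift [ 0.7 -1.2  1.9]
0.013 turn [-0.  0. -0.] 0 shift [ 10.6  -0.1 -15.4]
6.0 0.2562388339671577 0.0 F tool [ 0.2482 -0.8969 -0.8587] [ 0.0117  0.2467 -0.0502]
```

View pics/z5.png

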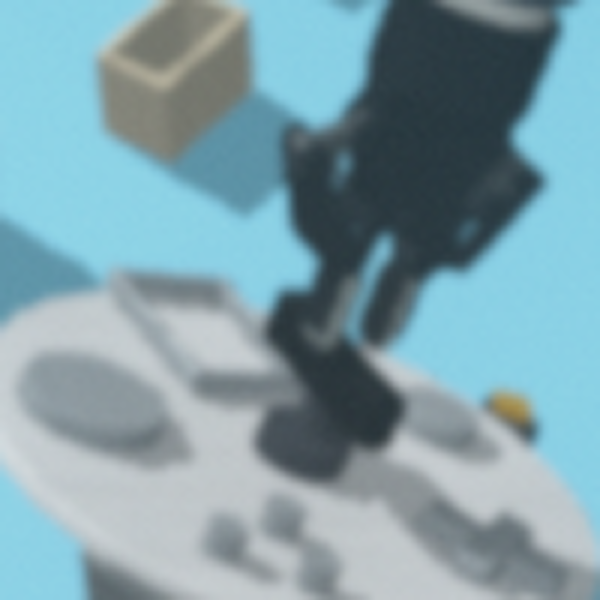

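Emit:
{"op": "send_rows", "data": {"series": [[[0,0,0],[3.5,-0.5,-4],0.48],[[0,0,0],[7,-0.5,-9],0.48],[[0,0,0],[7,-0.5,-9],0.48]]}}

```text
time_s: 6.48
eef_pos: [0.6498, 0.0788, 0.176]
eef_rot: [0.139, 0.747, 0.613, 0.217]
wrist_force: [-0.0, 0.7, 0.1]
opening: 0.263
grasp_force: 0.0
```

Emit:
{"op": "send_rows", "data": {"series": [[[0,0,0],[2.5,0.3,-4.5],0.48],[[0,0,0],[5,0.5,-8.5],0.48],[[0,0,0],[5,0.5,-8.5],0.48]]}}

```text
time_s: 6.85
eef_pos: [0.6548, 0.0793, 0.1678]
eef_rot: [0.139, 0.747, 0.613, 0.217]
wrist_force: [-1.0, -0.8, -0.3]
opening: 0.261
grasp_force: 0.0
```

Run:
```python
from h import *
Rt,o=headpose(72)
x=telemetry.get_obs();print((Rt.inv().apply(x['eef_pos']-o)*1e3),x['time_s'],x['opening'],x['grasp_force'],'F tool',Rq(x['eef_rot']).inv().apply(x['wrist_force']),x['torque'])
```

```text
[-0.1917  0.8163  9.5301] 6.85 0.26101365543947136 0.0 F tool [-1.029  -0.84   -0.3231] [-0.0744  0.1665 -0.0027]
```

Emit:
{"op": "send_rows", "data": {"series": [[[3,0.35,-5.2],[0,0,0],0.5],[[6,0.7,-10.4],[0,0,0],0.5],[[8.9,1.1,-15.6],[0,0,0],0.5],[[11.9,1.4,-20.8],[0,0,0],0.5]]}}

```text
time_s: 7.35
eef_pos: [0.6534, 0.0792, 0.167]
eef_rot: [0.09, 0.859, 0.443, 0.24]
wrist_force: [-3.7, -1.0, -0.9]
opening: 0.25
grasp_force: 6.6
```

```bash
cat > st.py <<'E'
from h import *
Rt,o=headpose(72)
x=telemetry.get_obs();print('tcp in turret72',(Rt.inv().apply(x['eef_pos']-o)*1e3),'rot',(Rt.inv()*Rq(x['eef_rot'])*FL.inv()).as_rotvec(degrees=True),x['time_s'],x['opening'],x['grasp_force'],'F tool',Rq(x['eef_rot']).inv().apply(x['wrist_force']),'M',Rq(x['eef_rot']).inv().apply(x['torque']),x['q'])
E
python3 st.py
```

```text
tcp in turret72 [-0.6918  2.3163  9.5347] rot [  0.2432   0.099  -24.1269] 7.35 0.24966785334781857 6.574279579415361 F tool [-2.9113 -2.4245 -1.1265] M [ 0.5456 -0.7573 -0.2978] [-0.1244  0.0655  1.9045  0.1921  0.6742  0.3738]
```

Emit:
{"op": "send_rows", "data": {"series": [[[3,0.35,-5.2],[0,0,0],0.5],[[6,0.7,-10.4],[0,0,0],0.5],[[8.9,1.1,-15.6],[0,0,0],0.5],[[11.9,1.4,-20.8],[0,0,0],0.5]]}}

```text
time_s: 7.85
eef_pos: [0.6533, 0.0794, 0.167]
eef_rot: [0.038, 0.932, 0.255, 0.254]
wrist_force: [-4.6, -0.3, -1.0]
opening: 0.25
grasp_force: 3.0
```

```bash
python3 st.py
```

```text
tcp in turret72 [-0.523   2.5092  9.5033] rot [  0.2367   0.1395 -48.1687] 7.85 0.250402376387751 2.961124680005014 F tool [-4.0303 -2.015  -1.4018] M [ 0.3124 -0.8583 -0.1119] [-0.1242  0.0654  1.9048  0.1925  0.6742  0.7933]
```

Emit:
{"op": "send_rows", "data": {"series": [[[3,0.35,-5.2],[0,0,0],0.5],[[6,0.7,-10.4],[0,0,0],0.5],[[8.9,1.1,-15.6],[0,0,0],0.5],[[11.9,1.4,-20.8],[0,0,0],0.5],[[11.9,1.4,-20.8],[0,0,0],0.5],[[11.9,1.4,-20.8],[0,0,0],0.5]]}}

```text
time_s: 8.6
eef_pos: [0.655, 0.0793, 0.1686]
eef_rot: [-0.015, 0.964, 0.057, 0.258]
wrist_force: [0.3, -0.3, -0.1]
opening: 0.251
grasp_force: 0.0
```

```bash
python3 st.py
```

```text
tcp in turret72 [-0.1167  0.2483 10.0966] rot [  0.0207   0.017  -71.8868] 8.6 0.25090455836994946 0.0 F tool [0.2307 0.3143 0.1915] M [ 0.0196 -0.2234 -0.0186] [-0.1241  0.0651  1.903   0.1929  0.672   1.2073]
```

Emit:
{"op": "send_rows", "data": {"series": [[[0,0,0],[0,0,0],0.58],[[0,0,0],[0,0,0],0.6],[[0,0,0],[0,0,0],0.65],[[0,0,0],[0,0,0],0.65]]}}

```text
time_s: 9.1
eef_pos: [0.6548, 0.0798, 0.1688]
eef_rot: [-0.015, 0.964, 0.057, 0.258]
wrist_force: [-3.7, 3.7, 2.7]
opening: 0.198
grasp_force: 58.7
```

```bash
python3 st.py
```

```text
tcp in turret72 [ 0.3639  0.4577 10.295 ] rot [  0.0619   0.0025 -71.967 ] 9.1 0.1977071038046052 58.68626832962036 F tool [-1.4508 -4.063  -3.9483] M [ 0.638  -0.3538  0.0881] [-0.1235  0.0647  1.9031  0.1934  0.6727  1.2089]
```

Emit:
{"op": "send_rows", "data": {"series": [[[0,0,0],[0,0,0],0.3],[[0,0,0],[0,0,0],0.2],[[0,0,0],[0,0,0],0.2],[[0,0,0],[-15,-1.8,26],0.2],[[0,0,0],[-40,-4.7,70],0.2],[[0,0,0],[-57,-7,100],-0.4],[[0,0,0],[-57,-7,100],-0.6]]}}

```text
time_s: 9.98
eef_pos: [0.5991, 0.0718, 0.2724]
eef_rot: [-0.014, 0.964, 0.057, 0.261]
wrist_force: [0.5, -0.4, 0.8]
opening: 0.793
grasp_force: 0.0
```

```bash
cat > bx.py <<'E'
from h import *
Rb=R.from_euler('z',16.7,degrees=True)*FL
for z in(.15,.01,-.007): goal([.4703,-.2933,z],Rb,tag=z)
E
python3 bx.py; python3 st.py
```

```text
0.15 turn [-6.1 29.8  9.8] 32 shift [-128.8 -365.1 -122.4]
0.01 turn [-6.1 29.8  9.8] 32 shift [-128.8 -365.1 -262.4]
-0.007 turn [-6.1 29.8  9.8] 32 shift [-128.8 -365.1 -279.4]
tcp in turret72 [  0.0279  -2.9606 128.1853] rot [ -0.2878  -0.2231 -71.9623] 9.975 0.7933496834752015 0.0 F tool [ 0.8299  0.4622 -0.4309] M [-0.0248 -0.284  -0.0033] [-0.1584 -0.1934  1.9274  0.1738  0.9019  1.2225]
```

Emit:
{"op": "send_rows", "data": {"series": [[[-1,6,2],[-30,-60,0],-0.7],[[-3,15,5],[-80,-150,-20],-0.7],[[-6.1,29.8,9.8],[-129,-365,-100],-0.7],[[-6.1,29.8,9.8],[-129,-365,-100],-0.7],[[-6.1,29.8,9.8],[-129,-365,-100],-0.7],[[-6.1,29.8,9.8],[-129,-365,-100],-0.7],[[-6.1,29.8,9.8],[-129,-365,-100],-0.7],[[-6.1,29.8,9.8],[-129,-365,-160],-0.7],[[-6.1,29.8,9.8],[-129,-365,-160],-0.7],[[-6.1,29.8,9.8],[-129,-365,-160],-0.7]]}}

```text
time_s: 11.22
eef_pos: [0.4694, -0.2927, 0.109]
eef_rot: [-0.0, 0.989, 0.146, -0.004]
wrist_force: [0.5, 0.3, 0.6]
opening: 0.851
grasp_force: 0.0
```

```bash
python3 bx.py
python3 - <<'E'
from h import *
for n in('scene','top'):
    c=shot(n,n+'3.png')
    for t in('handle','nest','station','box'):
        print(n,t,[(np.round(d['xyz'],4),round(d['conf'],2)) for d in spotter.landmark_of(t,n)[:2]])
Rt,o=headpose(0);print('model nest',Rt.apply([-.1,0,0])+o,telemetry.get_obs()['time_s'])
a=cv2.imread('pics/top3.png');b=cv2.imread('pics/scene3.png')
cr=lambda im,x,y,w,h,s:cv2.resize(im[y:y+h,x:x+w],None,fx=s,fy=s,interpolation=cv2.INTER_CUBIC)
z=np.hstack([cr(a,246,85,100,110,4),cr(b,220,200,100,110,4)])
z2=np.hstack([cr(a,370,150,100,40,4),cr(b,220,140,100,40,4)])
cv2.imwrite('pics/z6.png',np.vstack([z,z2]))
E
```

```text
0.15 turn [ 0.  -0.4 -0. ] 0 shift [ 0.9 -0.6 41. ]
0.01 turn [ 0.  -0.4 -0. ] 0 shift [  0.9  -0.6 -99. ]
-0.007 turn [ 0.  -0.4 -0. ] 0 shift [   0.9   -0.6 -116. ]
scene handle [(array([0.6334, 0.0749, 0.2049]), 0.6)]
scene nest []
scene station [(array([0.572 , 0.0718, 0.1108]), 0.6), (array([0.5752, 0.0697, 0.1097]), 0.39)]
scene box [(array([ 0.4695, -0.2888,  0.0005]), 0.57)]
top handle [(array([0.6297, 0.0776, 0.2051]), 0.92)]
top nest [(array([0.5747, 0.0701, 0.1123]), 0.69), (array([ 0.6339, -0.2935,  0.0033]), 0.62)]
top station [(array([0.5687, 0.074 , 0.11  ]), 0.62)]
top box []
model nest [0.5743 0.0698 0.11  ] 11.725
```

View pics/z6.png

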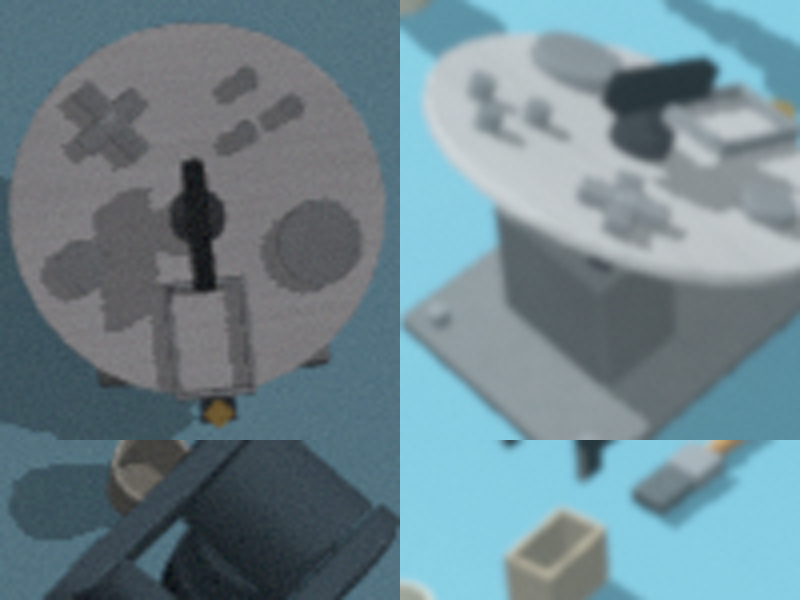

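```bash
cat > fit2.py <<'E'
from h import *
from scipy.optimize import least_squares
S=shot('scene');T=shot('top')
o4=lambda p,ox,oy:np.array(p)/4+[ox,oy]-.4
nt=o4([(158,285),(243,275),(255,385),(178,395)],246,85)
ns=o4([(668-400,110),(748-400,85),(725-400,155)],220,200)
bt=o4([(180,161),(204,158),(192,291),(216,289)],246,85)
rl,rr,rt=[v/4-.4 for v in(10,386,22)]
near=lambda P,Q:np.concatenate([min(P-v,key=lambda d:d@d) for v in Q])
def f(p):
    Rt,o=head_T(p[0],p[1],p[2],0,.16);W=lambda a:Rt.apply(np.array(a)/1e3)+o
    N=W([(-52,33,12),(-148,33,12),(-148,-33,12),(-52,-33,12)])
    B=W([(50,-9,62),(50,9,62),(-50,-9,62),(-50,9,62)])
    a=np.linspace(0,6.2832,180);c=proj(T,W(np.c_[150*np.cos(a),150*np.sin(a),0*a]))-[246,85]
    return np.concatenate([near(proj(T,N),nt),near(proj(S,N),ns),near(proj(T,B),bt),[c[:,0].min()-rl,c[:,0].max()-rr,c[:,1].min()-rt]])
r=least_squares(f,[.66,.08,.117],loss='soft_l1');print(r.x,np.degrees(r.x[2]));print(f(r.x).round(1))
Rt,o=head_T(*r.x,0);print('nest',Rt.apply([-.1,0,0])+o,'handle',Rt.apply([0,0,.05])+o)
E
python3 fit2.py
```

```text
[0.6606 0.0806 0.0942] 5.396772973575041
[ 0.8 -0.6  0.1  0.2 -0.5  1.7 -1.5  0.9 -2.3 -2.5 -1.4  0.2 -0.4 -1.1
 -0.1  0.2 -0.2  0.4 -0.2 -0.1 -0.4 -0.1 -0.7 -0.4 -0.6]
nest [0.5744 0.0724 0.11  ] handle [0.6357 0.0782 0.2033]
```

Emit:
{"op": "send_rows", "data": {"series": [[[0,-0.4,0],[0.9,-0.6,-40],-0.6],[[0,-0.4,0],[0.9,-0.6,-80],-0.6],[[0,-0.4,0],[0.9,-0.6,-100],-0.6],[[0,-0.4,0],[0.9,-0.6,-112],-0.6],[[0,-0.4,0],[0.9,-0.6,-112],-0.6]]}}

```text
time_s: 12.45
eef_pos: [0.4695, -0.293, -0.004]
eef_rot: [-0.0, 0.989, 0.145, -0.001]
wrist_force: [-0.1, 0.1, 0.0]
opening: 0.8
grasp_force: 0.0
```

```bash
python3 bx.py
python3 - <<'E'
from h import *
c=shot('scene','scene4.png');x=telemetry.get_obs();print(x['eef_pos'],x['wrist_force'],x['opening'])
cv2.imwrite('pics/z7.png',cv2.resize(c['pixels'][120:200,210:310,::-1],None,fx=6,fy=6,interpolation=cv2.INTER_CUBIC))
E
```

```text
0.15 turn [-0.  -0.1 -0. ] 0 shift [  0.8  -0.3 154. ]
0.01 turn [-0.  -0.1 -0. ] 0 shift [ 0.8 -0.3 14. ]
-0.007 turn [-0.  -0.1 -0. ] 0 shift [ 0.8 -0.3 -3. ]
[ 0.4701 -0.2935 -0.0032] [-0.6276 -0.6159  0.224 ] 0.7996988134196706
```

View pics/z7.png

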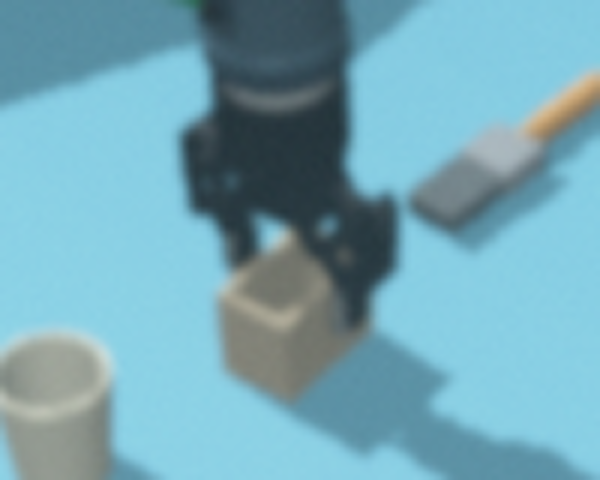

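Emit:
{"op": "send_rows", "data": {"series": [[[0,0,0],[0.5,0,-2],-0.3],[[0,0,0],[0.5,0,-2],0],[[0,0,0],[0.5,0,-2],0],[[0,0,0],[0.5,0,-2],0],[[0,0,0],[0.5,0,-2],0]]}}

```text
time_s: 13.12
eef_pos: [0.4712, -0.294, -0.0044]
eef_rot: [0.001, 0.989, 0.145, 0.0]
wrist_force: [-0.2, 0.0, 6.2]
opening: 0.578
grasp_force: 63.7
```

```bash
python3 bx.py
```

```text
0.15 turn [ 0.1  0.1 -0. ] 0 shift [ -0.9   0.7 154.4]
0.01 turn [ 0.1  0.1 -0. ] 0 shift [-0.9  0.7 14.4]
-0.007 turn [ 0.1  0.1 -0. ] 0 shift [-0.9  0.7 -2.6]
```

```bash
cat > pl.py <<'E'
from h import *
Rt,o=head_T(.6604,.0804,np.radians(6),0);n=Rt.apply([-.1,0,0])+o
for h in(.12,.04,.018,.010,.005,.002,0): goal(n+Rt.apply([.0007,0,h-.0044]),Rt*FL,tag=h)
x=telemetry.get_obs();Rw=Rt*FL
e=Rt.inv().apply(x['eef_pos']-n)*1e3-[.7,0,-4.4];print('box in nest mm',e,'F turret',Rt.inv().apply(x['wrist_force']),'M',x['torque'],x['time_s'],x['opening'],x['grasp_force'],x['q'])
E
python3 pl.py
```

```text
0.12 turn [  6.  -29.4 -10.4] 32 shift [ 46.2 359.4 214.8]
0.04 turn [  6.  -29.4 -10.4] 32 shift [ 85.9 363.6 145.5]
0.018 turn [  6.  -29.4 -10.4] 32 shift [ 96.9 364.7 126.5]
0.01 turn [  6.  -29.4 -10.4] 32 shift [100.9 365.1 119.6]
0.005 turn [  6.  -29.4 -10.4] 32 shift [103.3 365.4 115.2]
0.002 turn [  6.  -29.4 -10.4] 32 shift [104.8 365.5 112.6]
0 turn [  6.  -29.4 -10.4] 32 shift [105.8 365.6 110.9]
box in nest mm [-179.6919 -352.5811  -24.3004] F turret [2.9552 0.0249 5.4625] M [0.2268 0.0892 0.0045] 13.125 0.5776969386352147 63.69914174079895 [-0.7712  0.407   1.7852 -0.0007  0.947   0.5083]
```

Emit:
{"op": "send_rows", "data": {"series": [[[0,0,0],[0,0,10],0],[[0,0,0],[0,0,50],0],[[0,0,0],[0,0,100],0],[[0,0,0],[0,0,150],0],[[0,0,0],[0,0,200],0],[[0,0,0],[0,0,220],0],[[0,0,0],[0,0,220],0]]}}

```text
time_s: 14.0
eef_pos: [0.4709, -0.2939, 0.2164]
eef_rot: [0.002, 0.989, 0.145, 0.001]
wrist_force: [0.1, -0.7, -3.1]
opening: 0.574
grasp_force: 63.4
```

```bash
python3 pl.py
```

```text
0.12 turn [  6.1 -29.4 -10.4] 32 shift [ 46.4 359.3  -5.9]
0.04 turn [  6.1 -29.4 -10.4] 32 shift [ 86.2 363.5 -75.2]
0.018 turn [  6.1 -29.4 -10.4] 32 shift [ 97.2 364.6 -94.3]
0.01 turn [  6.1 -29.4 -10.4] 32 shift [ 101.1  365.  -101.2]
0.005 turn [  6.1 -29.4 -10.4] 32 shift [ 103.6  365.3 -105.5]
0.002 turn [  6.1 -29.4 -10.4] 32 shift [ 105.1  365.4 -108.1]
0 turn [  6.1 -29.4 -10.4] 32 shift [ 106.1  365.5 -109.9]
box in nest mm [ -69.5569 -352.4473  167.0063] F turret [-1.5727 -0.6939 -2.7173] M [ 0.03   -0.048  -0.0144] 14.0 0.5739371490980119 63.44160318374634 [-0.7712  0.1192  1.6414 -0.0008  1.3773  0.5079]
```

Box weight ~0.26 kg is carried. Move over the nest.

Emit:
{"op": "send_rows", "data": {"series": [[[1,-5,-1.7],[10,50,10],0],[[2,-10,-3.5],[20,110,20],0],[[3.5,-17,-6],[30,200,10],0],[[6.1,-29.4,-10.4],[46,359,-6],0],[[6.1,-29.4,-10.4],[46,359,-6],0],[[6.1,-29.4,-10.4],[46,359,-6],0],[[6.1,-29.4,-10.4],[46,359,-6],0],[[6.1,-29.4,-10.4],[46,359,-6],0],[[6.1,-29.4,-10.4],[46,359,-6],0],[[6.1,-29.4,-10.4],[46,359,-6],0]]}}

```text
time_s: 15.25
eef_pos: [0.5166, 0.0636, 0.2083]
eef_rot: [-0.014, 0.965, 0.049, 0.258]
wrist_force: [-1.2, 0.6, -2.8]
opening: 0.575
grasp_force: 63.9
```

```bash
python3 pl.py
```

```text
0.12 turn [-0.1 -0.1  0.1] 0 shift [0.8 1.8 2.2]
0.04 turn [-0.1 -0.1  0.1] 0 shift [ 40.6   6.  -67.1]
0.018 turn [-0.1 -0.1  0.1] 0 shift [ 51.5   7.1 -86.1]
0.01 turn [-0.1 -0.1  0.1] 0 shift [ 55.5   7.5 -93.1]
0.005 turn [-0.1 -0.1  0.1] 0 shift [ 58.    7.8 -97.4]
0.002 turn [-0.1 -0.1  0.1] 0 shift [  59.5    7.9 -100. ]
0 turn [-0.1 -0.1  0.1] 0 shift [  60.5    8.  -101.7]
box in nest mm [ -1.9542  -1.6748 118.6021] F turret [-2.3465  0.6794 -1.8708] M [-0.0375  0.4666 -0.0263] 15.25 0.5752826508368442 63.91574263572693 [-0.2177 -0.3541  2.1785  0.2175  0.8297  1.1436]
```

Emit:
{"op": "send_rows", "data": {"series": [[[0,0,0],[10,3,-15],0],[[0,0,0],[25,5,-40],0],[[0,0,0],[41,6,-67],0],[[0,0,0],[48,6.7,-80],0],[[0,0,0],[48,6.7,-80],0],[[0,0,0],[48,6.7,-80],0]]}}

```text
time_s: 16.0
eef_pos: [0.5648, 0.0714, 0.1292]
eef_rot: [-0.015, 0.965, 0.05, 0.258]
wrist_force: [0.1, 0.4, -2.3]
opening: 0.572
grasp_force: 63.9
```

```bash
python3 pl.py
python3 - <<'E'
from h import *
a=shot('top');b=shot('scene')
cr=lambda c,x,y,w,h,s:cv2.resize(c['pixels'][y:y+h,x:x+w,::-1],None,fx=s,fy=s,interpolation=cv2.INTER_CUBIC)
z=np.hstack([cr(a,270,130,50,75,8),cr(b,275,190,50,75,8)])
cv2.imwrite('pics/z8.png',z)
E
```

```text
0.12 turn [-0.1 -0.  -0. ] 0 shift [-47.4  -6.   81.3]
0.04 turn [-0.1 -0.  -0. ] 0 shift [-7.6 -1.8 12. ]
0.018 turn [-0.1 -0.  -0. ] 0 shift [ 3.4 -0.7 -7. ]
0.01 turn [-0.1 -0.  -0. ] 0 shift [  7.3  -0.3 -14. ]
0.005 turn [-0.1 -0.  -0. ] 0 shift [  9.8   0.  -18.3]
0.002 turn [-0.1 -0.  -0. ] 0 shift [ 11.3   0.2 -20.9]
0 turn [-0.1 -0.  -0. ] 0 shift [ 12.3   0.3 -22.6]
box in nest mm [ 0.6838  1.0207 25.7227] F turret [-1.0237  0.3806 -2.0901] M [-0.0501  0.4322 -0.0232] 16.0 0.5720923954841304 63.878413438797 [-0.1705 -0.0884  2.147   0.2499  0.591   1.1229]
```

View pics/z8.png

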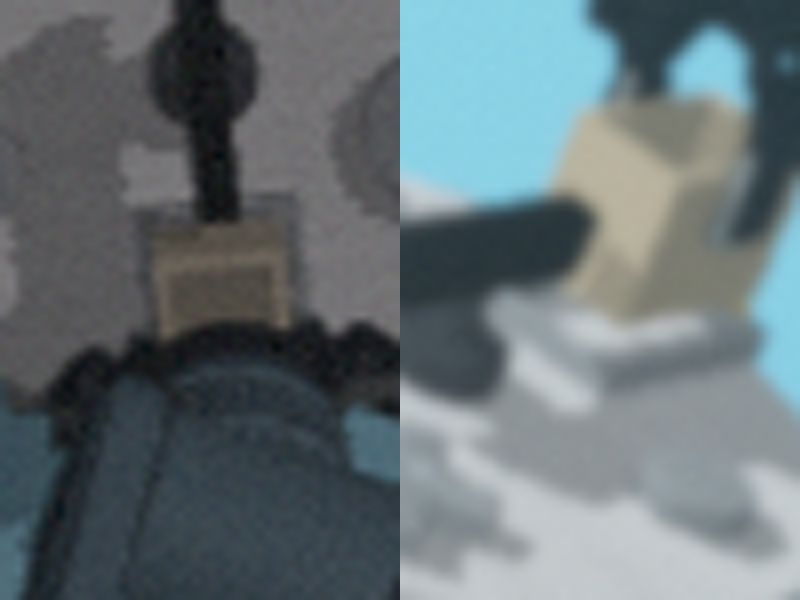

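Emit:
{"op": "send_rows", "data": {"series": [[[0,0,0],[3.4,-0.7,-7],0],[[0,0,0],[5.4,-0.5,-11],0],[[0,0,0],[7.3,-0.3,-14],0],[[0,0,0],[7.3,-0.3,-14],0],[[0,0,0],[7.3,-0.3,-14],0]]}}

```text
time_s: 16.73
eef_pos: [0.5717, 0.0721, 0.1145]
eef_rot: [-0.015, 0.965, 0.051, 0.258]
wrist_force: [0.4, 0.6, -2.3]
opening: 0.58
grasp_force: 63.9
```

```bash
python3 pl.py
```

```text
0.12 turn [-0.1 -0.1 -0.1] 0 shift [-54.3  -6.8  96. ]
0.04 turn [-0.1 -0.1 -0.1] 0 shift [-14.5  -2.6  26.7]
0.018 turn [-0.1 -0.1 -0.1] 0 shift [-3.6 -1.4  7.6]
0.01 turn [-0.1 -0.1 -0.1] 0 shift [ 0.4 -1.   0.7]
0.005 turn [-0.1 -0.1 -0.1] 0 shift [ 2.9 -0.7 -3.6]
0.002 turn [-0.1 -0.1 -0.1] 0 shift [ 4.4 -0.6 -6.2]
0 turn [-0.1 -0.1 -0.1] 0 shift [ 5.4 -0.5 -7.9]
box in nest mm [-0.5968  1.0375  9.5164] F turret [-0.796   0.5723 -2.235 ] M [-0.0462  0.4488  0.0442] 16.725 0.5795729453814683 63.948694467544556 [-0.1663 -0.0423  2.1397  0.2628  0.5536  1.1091]
```

Emit:
{"op": "send_rows", "data": {"series": [[[0,0,0],[1.4,-1,-1.5],0],[[0,0,0],[2.8,-1,-4],0],[[0,0,0],[4,-1,-6],0],[[0,0,0],[4,-1,-6],0],[[0,0,0],[4,-1,-6],0]]}}

```text
time_s: 17.35
eef_pos: [0.5757, 0.0711, 0.1085]
eef_rot: [-0.015, 0.965, 0.051, 0.258]
wrist_force: [0.7, -0.5, -3.1]
opening: 0.576
grasp_force: 63.9
```

```bash
python3 pl.py|tail -3
```

```text
0.002 turn [-0.1 -0.1 -0.1] 0 shift [ 0.4  0.4 -0.2]
0 turn [-0.1 -0.1 -0.1] 0 shift [ 1.4  0.5 -1.9]
box in nest mm [-0.2778 -0.3996  2.3921] F turret [-1.0013 -0.5967 -2.9881] M [-0.0215  0.4756 -0.0221] 17.35 0.5762583762921596 63.949116468429565 [-0.1672 -0.0211  2.1343  0.2703  0.5385  1.0998]
```

Emit:
{"op": "send_rows", "data": {"series": [[[0,0,0],[0.7,0.3,-1],0],[[0,0,0],[1.4,0.5,-2],0],[[0,0,0],[1.4,0.5,-2],0],[[0,0,0],[1.4,0.5,-2],0]]}}

```text
time_s: 17.85
eef_pos: [0.5765, 0.0714, 0.1075]
eef_rot: [-0.015, 0.965, 0.051, 0.258]
wrist_force: [-22.8, -5.9, 20.0]
opening: 0.578
grasp_force: 68.0
```

```bash
python3 pl.py|tail -3
```

```text
0.002 turn [-0.1 -0.1 -0.1] 0 shift [-0.4  0.1  0.7]
0 turn [-0.1 -0.1 -0.1] 0 shift [ 0.6  0.2 -1. ]
box in nest mm [-0.0377 -0.1492  1.1634] F turret [-10.1391  -3.5222  28.9582] M [-0.3498  1.7136 -0.3242] 17.85 0.5777117986542822 67.96328902244568 [-0.1659 -0.0171  2.1327  0.2699  0.5363  1.1005]
```

Emit:
{"op": "send_rows", "data": {"series": [[[0,0,0],[-0.5,0,0.8],0],[[0,0,0],[-0.5,0,0.8],0]]}}

```text
time_s: 18.1
eef_pos: [0.5766, 0.0715, 0.1077]
eef_rot: [-0.015, 0.965, 0.051, 0.258]
wrist_force: [-9.1, -3.0, 6.2]
opening: 0.579
grasp_force: 65.5
```

```bash
python3 pl.py|tail -2
```

```text
0 turn [-0.1 -0.  -0.1] 0 shift [ 0.4  0.1 -1.2]
box in nest mm [ 0.1879 -0.0757  1.2373] F turret [-4.9851 -2.0555 10.058 ] M [-0.0871  0.8229 -0.1232] 18.1 0.5787869653328871 65.48754930496216 [-0.1656 -0.0174  2.1328  0.2701  0.5356  1.1009]
```

Emit:
{"op": "send_rows", "data": {"series": [[[0,0,0],[0,0,0],-0.2],[[0,0,0],[0,0,0],-0.25],[[0,0,0],[0,0,0],-0.35],[[0,0,0],[0,0,0],-0.5],[[0,0,0],[0,0,0],-0.5]]}}

```text
time_s: 18.73
eef_pos: [0.5766, 0.0716, 0.1073]
eef_rot: [-0.015, 0.965, 0.051, 0.258]
wrist_force: [-0.4, -0.5, -0.1]
opening: 0.747
grasp_force: 0.0
```

Emit:
{"op": "send_rows", "data": {"series": [[[0,0,0],[-3,-0.3,5.2],-0.5],[[0,0,0],[-10,-1,17.3],-0.5],[[0,0,0],[-25,-2.6,43.3],-0.5],[[0,0,0],[-45,-4.7,78],-0.5],[[0,0,0],[-70,-7.3,121],-0.5],[[0,0,0],[-120,-10,140],-0.5],[[0,0,0],[-180,-150,150],-0.5],[[0,0,0],[-180,-150,150],-0.5],[[0,0,0],[-180,-150,150],-0.5],[[0,0,0],[-180,-150,150],-0.5]]}}

```text
time_s: 19.98
eef_pos: [0.3955, -0.0836, 0.2581]
eef_rot: [-0.012, 0.965, 0.046, 0.259]
wrist_force: [-0.2, -0.8, -0.4]
opening: 0.749
grasp_force: 0.0
```

Run:
```python
from h import *
print(telemetry.get_obs()['time_s'],telemetry.get_obs()['eef_pos'])
T=shot('top','top9.png');S=shot('scene','scene9.png')
for n in('scene','top'):
    for t in('box','nest','station','handle','cup','brush'): print(n,t,[(np.round(d['xyz'],4),round(d['conf'],2)) for d in spotter.landmark_of(t,n)[:1]])
# rim-top expectation: box model corners seated, check colour (clay: R>B) mask centroid vs model
Rt,o=head_T(.6604,.0804,np.radians(6),0)
L=np.array([(x,y,z) for x in(-140,-60) for y in(-25,25) for z in(0,60)])/1e3
for c in(T,S):
    im=c['pixels'].astype(int);m=((im[:,:,0]-im[:,:,2])>12).astype(np.uint8)
    P=proj(c,Rt.apply(L)+o);h=cv2.convexHull(P.astype(np.float32));x0,y0=np.floor(P.min(0)).astype(int)-6;x1,y1=np.ceil(P.max(0)).astype(int)+7
    model=np.zeros_like(m);cv2.fillConvexPoly(model,np.round(h).astype(int),1)
    s=np.s_[y0:y1,x0:x1];print('seen bbox',cv2.boundingRect(m[s]),'model',cv2.boundingRect(model[s]))
    print('\n'.join(''.join('.m s#'[0] if not a and not b else ('#' if a and b else 's' if a else 'm') for a,b in zip(r,q)) for r,q in zip(m[s],model[s])))
```

```text
19.975 [ 0.3955 -0.0836  0.2581]
scene box [(array([0.5746, 0.073 , 0.1134]), 0.87)]
scene nest [(array([0.5753, 0.0693, 0.1119]), 0.56)]
scene station [(array([0.5701, 0.071 , 0.111 ]), 0.89)]
scene handle [(array([0.6305, 0.0762, 0.2006]), 0.67)]
scene cup [(array([ 0.6321, -0.2943, -0.0016]), 0.78)]
scene brush [(array([ 0.2639, -0.3496,  0.    ]), 0.74)]
top box [(array([0.5695, 0.0683, 0.1112]), 0.82)]
top nest [(array([0.5741, 0.0691, 0.1127]), 0.58)]
top station []
top handle [(array([0.6287, 0.0782, 0.2038]), 0.6)]
top cup [(array([ 0.6343, -0.2929,  0.0018]), 0.59)]
top brush [(array([ 0.2635, -0.3529, -0.0014]), 0.81)]
seen bbox (8, 8, 17, 35) model (7, 6, 19, 32)
.................................
.................................
.................................
.................................
.................................
.................................
...................mmmm..........
...........mmmmmmmmmmmm..........
.......mmmmmmmmmmmmm#m#m.........
.......mmmmmmm#m##m####m.........
.......mmmmmmm######m##m.........
.......mm##############m.........
.......m#
[... 2713 characters left out ...]
mmmmmmmmmmm.............
...........mmmmmmmmmmmmmmmmmmmmmmmmmmm.............
............mmmmmmmmmmmmmmmmmmmmmmmmm..............
..............mmmmmmmmmmmmmmmmmmmmmmm..............
...............mmmmmmmmmmmmmmmmmmm.................
................mmmmmmmmmmmmmm.....................
..................mmmmmmmm.........................
...................mmm.............................
...................................................
...................................................
...................................................
...................................................
...................................................
...................................................
```

```bash
python3 -c "
from bench import ctrl;print(ctrl.hand_in())"
```

```text
the job is handed in; nothing more can be done
None
```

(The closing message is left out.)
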